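# Tip the blade tray and lay the plane iron on the sharpening stone

### The arm

A 6-joint arm with a two-finger parallel gripper is mounted at the origin on the work surface. World frame = base frame: x ahead of the robot, y to its left, z up, the work surface at z = 0. Lengths are in mm, angles in rad, forces in N, time in s.
With the tool pointing down it reaches from about 350 to 775 mm from the base axis. Payload 7.3 kg.
Tool frame: the origin (TCP) lies at the very end of the fingers, on their centre line; the grasp point (between the pads) lies bot.grasp_offset behind it (bot.grasp_offset is the distance from the TCP to the grasp point, in mm); z points along the fingers, y is the line along which they close (so a half turn about z gives the same grasp; the last joint's range is limited). The gripper opens to 92 mm and grips with 3 to 60 N. Pads are 19 mm wide; open, the fingers measure 130 mm over their backs; the gripper's body (75 mm by 190 mm) begins 47 mm behind the grasp point.
Start: joints at [0.997, 0.342, 1.524, -0, 1.275, -0.146], TCP at [217.795, 477.713, 226.741] pointing down, gripper open.
Joint ranges: [-2.53, 2.53], [-0.77, 2.02], [0.04, 2.7], [-1, 4.14], [0.28, 2.66], [-3.11, 3.11]. Speed limits (rad/s): [2.57, 2.57, 3.14, 3.14, 3.14, 3.14].

### API

Orientations are given as [roll, pitch, yaw] about the fixed x, y, z axes, in that order (R = Rz(yaw) Ry(pitch) Rx(roll)).
In Python, from plant import bot gives the robot as it stands. The module is installed in compiled form; this text tells all that it offers.
- The arm moves only by the shell command python3 -m handwheel 'ROWS'. ROWS is JSON, a list of rows, each an object of numbers: "claw": the finger opening in mm, from 0 to 91.8; "dx", "dy", "dz": the shift along the tool's x, y, z in mm; "rx", "ry", "rz": the turn, a rotation vector about the tool's x, y, z in rad. A call has 1 to 10 rows; each row shifts and turns the commanded pose from where the row before left it, along the tool's axes as they then stand; what a row does not reach is not made up. A row lasts 1/10 s, in which the tool goes at most 50 mm and 8.59 degrees, less where a joint would pass 70% of its speed; a pose out of reach is approached as far as the arm can. A call is refused whole if a number of a shift passes 50 or a number of a turn 0.15, either way. A call with a gripper value outside its range is refused whole. The fingers move at their own pace and stop on an object; the grip force is fixed at half the most. Time passes only in rows, so rows that do not move let the fingers close. It gives the time, the measured TCP pose, the force and the opening at its end, in the units of the state.
- bot.get_obs(): the state, without advancing time (a new reading comes with each control period).
- bot.capture(name): name is "scene" or "top" or "wrist"; returns a dict with "frame" (384x512x3 uint8, red, green, blue), "camera_matrix" (3x3 intrinsics, pixels), "view" (4x4, takes a point from world to camera coordinates); the wrist camera has in their place "mount" (4x4, takes a point from camera to tool coordinates, whose origin is the TCP and whose axes are the flange's). Camera axes: x right, y down, z forward; pixel columns grow to the right and rows downward; lengths in mm; the calibration is good to about 2 mm. A picture is of the moment at which its call begins: read the wrist's pose just before it. There is no depth.
- bot.close_job(): hands the job in, once; it reports no verdict.
The state is a dict: "time": time; "joint_positions": joint angles; "dq": joint speeds; "tau": joint torques, N m; "tool_pos": TCP position; "tcp_rot": TCP orientation; "contact_force": force on the tool from outside, world axes, zero at the start; "moment": the same for the moment, N m; "grip_width": finger opening in mm.
Only numpy, scipy, OpenCV 4.12 (cv2) and the standard library are available. Lean on these libraries where they do the work, as an engineer would, in place of code of your own. Each camera call takes 0.05 s, during which the arm holds its last target. There are 200 camera calls.

### The job

Lift the red-handled end of the guarded tray slowly so that the steel plane iron slides, without slamming, from under the yellow bars into the tray's low pick-up corner, then let the tray down gently until it is level again, with the iron still in that corner. Take the iron out and lay it flat on the blue sharpening stone, lengthwise and wholly within the stone's edges: feel it touch the stone before you let go. Leave the other things on the bench as they are.

Things in the scene. Friction and masses are not known exactly. Their poses are not given: they have to be found in the camera images.
- iron_center (a point): Centre (half-way up) of the steel plane iron: a flat bar 120 mm long (its x axis), 50 mm wide (y), 6 mm thick, about 280 g. It starts loose on the tray's floor, wholly under the yellow guard bars, roughly parallel to the bars; it can be grasped across its width only once clear of the bars.
- pickup_corner (a point): Inner pick-up corner of the green tray, on the floor's upper face, 50 mm above the bench; it lies on the hinge line, so stays put. x runs along the notched side, y along the other side (180 x 180 mm inside), z normal to the floor; the axes tip with the tray. Walls 20 mm high, 5 mm thick; polished floor, friction 0.15 to 0.25. Home in the corner, the iron lies along x, centre at x = 60, y = 25, z = 3 mm.
- notch (a point): Middle of the finger notch in the wall at the pick-up corner's y = 0 side, at floor height: x = 60, y = 0, z = 0 mm in that frame, same axes. The wall is cut away for 64 mm along x, and the floor there begins only at y = 10 mm, so a finger can go down outside the iron when it is home.
- guard (a point): Middle of the guard over the tray: x = 90, y = 129, z = 22 mm in the pickup_corner frame, same axes. Six yellow bars, 4 mm thick, 18 mm apart, run along x at y = 84 to 174 mm, 20 mm clear above the floor. The strip y < 80 mm is open above.
- handle (a point): Middle of the tray's red handle bar: round, 12 mm thick, 67 mm long, level, parallel to the hinge line; at x = y = 201.2, z = 50 mm in the pickup_corner frame (284.6 mm from the hinge line, beyond the opposite corner), 100 mm above the bench when level. At least 25 mm free on both sides. It can turn between the fingers, so the hand may stay upright along the arc.
- tray (a joint): Tilt of the tray, rad: 0 is level (resting on its stand), up to 0.6 with the handle raised. The hinge line passes through pickup_corner, level, at right angles to the horizontal direction from there to the handle. The tray (600 g) sinks back by its weight when let go. The iron may stop half-way against a wall and need a steeper tilt to slide on.
- hone: Foot of the sharpening stone, fixed to the bench; origin on the bench under the stone's middle, x along the stone's length, z up. It carries a blue stone 200 mm long (x) and 80 mm wide (y), centred over it, top level. The stone's height is adjustable and differs from time to time: its top is 62 to 97 mm above the bench; it does not yield when touched.
- glue: Bystander: a yellow glue bottle, 56 mm wide, 150 mm tall; origin at its underside.
- screw_jar: Bystander: an amber jar of screws, 66 mm wide, 85 mm tall; origin at its underside.
- mug: Bystander: a white mug, 76 mm wide, 90 mm tall; origin at its underside.
- hammer: Bystander: a hammer lying on the bench at the far left; origin at its underside.
- screwdriver: Bystander: a screwdriver lying on the bench at the right; origin at its underside.
- offcut: Bystander: a wooden offcut, 110 x 60 x 45 mm, near the robot; origin at its underside.
- try_square: Bystander: a try square with a dark stock and a steel blade, lying at the far left; origin at its underside.
- brass_plate: Bystander: a brass plate, 90 x 60 x 8 mm, lying on the bench (not the part wanted); origin at its underside.

How it is judged (in metres and radians):
On the way, in this order (a step that is already met when the one before it is completed fails the run):
1. with the tray tipped, the iron has slid into the pick-up corner (value of joint tray above 0.1 rad and x of iron_center in the frame of pickup_corner below 0.07 m and y of iron_center in the frame of pickup_corner below 0.034 m and z of iron_center in the frame of pickup_corner below 0.012 m), for 0.1 s.
2. the tray is let down level with the iron still in the pick-up corner (value of joint tray below 0.03 rad and x of iron_center in the frame of pickup_corner below 0.07 m and y of iron_center in the frame of pickup_corner below 0.034 m and z of iron_center in the frame of pickup_corner below 0.012 m), for 0.1 s.
3. the iron touches the stone while the fingers still hold it (contact force between the fingers and iron above 0.5 N and contact force between iron and hone above 0.5 N), for 0.05 s.
At the end, for the whole second after the job is handed in: The iron lies at rest and flat (within 0.05 rad) on the stone, released, its centre within 40 mm along and 15 mm across of the stone's middle, its length within 0.14 rad of the stone's; the tray is level (below 0.03 rad) (x of iron_center in the frame of hone between -0.04 and 0.04 m and y of iron_center in the frame of hone between -0.015 and 0.015 m and angle between the x axis of iron_center and the x axis of hone, either way round below 0.14 rad and angle between iron_center's own z axis and vertical below 0.05 rad and contact force between iron and hone above 0.5 N and contact force between the fingers and iron below 0.01 N and linear speed of iron below 0.02 m/s and value of joint tray below 0.03 rad); the robot touches nothing.
It fails at once if the iron slams: it goes faster than 0.6 m/s inside the tray (linear speed of iron above 0.6 m/s and z of iron_center in the frame of pickup_corner below 0.012 m and x of iron_center in the frame of pickup_corner between 0 and 0.18 m and y of iron_center in the frame of pickup_corner between 0 and 0.18 m).
It fails at once if the tray is dropped: it falls faster than 2 rad/s (velocity of joint tray below -2 rad/s).
It fails at once if a bystander is moved by more than 30 mm (distance of any of glue, screw_jar, mug, hammer, screwdriver, offcut, try_square, brass_plate from where it was at the start of the episode above 0.03 m).
It also fails if it takes over 72 s, if anything falls off the work surface, if the arm or the gripper's body presses on something with over 40 N, if the wrist force passes 120 N, or if a joint passes its speed limit or range.

## Working session

There is one attempt and no reset: what is moved stays moved. The work goes in short steps, Python scripts to look and compute and a shell command to move; the robot and the scene stay as the last step left them, time stands still between calls to the robot, and variables do not carry over. Pictures are saved under pics/ and viewed, on a budget of 10 in all, crops included, one or two more only if the job needs it, and the job is handed in when it is done.

```bash
mkdir -p pics
cat > h.py <<'E'
import numpy as np, cv2
from plant import bot
from scipy.spatial.transform import Rotation as R
def cam(n):
    o=bot.get_obs(); c=bot.capture(n); K=np.array(c["camera_matrix"],float)
    if n=="wrist":
        T=np.eye(4);T[:3,:3]=R.from_euler('xyz',o["tcp_rot"]).as_matrix();T[:3,3]=o["tool_pos"]
        V=np.linalg.inv(T@np.array(c["mount"]))
    else: V=np.array(c["view"],float)
    return c["frame"],K,V
def ray(K,V,u,v,z):
    d=V[:3,:3].T@(np.linalg.inv(K)@[u,v,1]); p=-V[:3,:3].T@V[:3,3]
    return p+d*(z-p[2])/d[2]
def proj(K,V,P):
    c=V[:3,:3]@np.asarray(P,float)+V[:3,3]; q=K@c; return q[:2]/q[2]
def save(f,n): cv2.imwrite('pics/'+n,cv2.cvtColor(f,cv2.COLOR_RGB2BGR))
E
python3 - <<'E'
from h import *
o=bot.get_obs();print(o,bot.grasp_offset)
for n in("top","scene"):
    f,K,V=cam(n);np.savez(n+'.npz',f=f,K=K,V=V)
    save(f,n+'0.png');print(n,K.tolist(),(-V[:3,:3].T@V[:3,3]).round())
a=np.hstack([np.load('top.npz')['f'],np.load('scene.npz')['f']])
E
```

```text
{'time': 0.0, 'joint_positions': array([ 9.96970610e-01,  3.42720942e-01,  1.52503862e+00, -6.79173745e-06,
        1.27539379e+00, -1.46020301e-01]), 'dq': array([-3.81236183e-04, -1.27403047e-03,  9.98427767e-05,  7.98385629e-04,
        4.23177491e-04, -4.71430936e-04]), 'tau': array([-9.92117066e-06, -4.31260514e+01, -2.44213378e+01,  7.18127307e-02,
        5.61614684e-02, -1.50177661e-04]), 'tool_pos': array([217.57221089, 477.33659408, 226.03834982]), 'tcp_rot': array([-3.14004762e+00, -2.20658825e-04,  2.71378905e+00]), 'contact_force': array([0.36291505, 0.14912404, 0.63005498]), 'moment': array([-0.00771691,  0.0301686 ,  0.05175078]), 'grip_width': 91.97760210901114} 18.8
top [[453.25830930377924, 0.0, 254.08302677902782], [0.0, 453.25830930377924, 192.72945653956748], [0.0, 0.0, 1.0]] [ 442.   17. 1470.]
scene [[349.7639680511796, 0.0, 255.01291004561477], [0.0, 349.7639680511796, 187.90294408746314], [0.0, 0.0, 1.0]] [1192.  -39. 1112.]
```

View pics/top0.png

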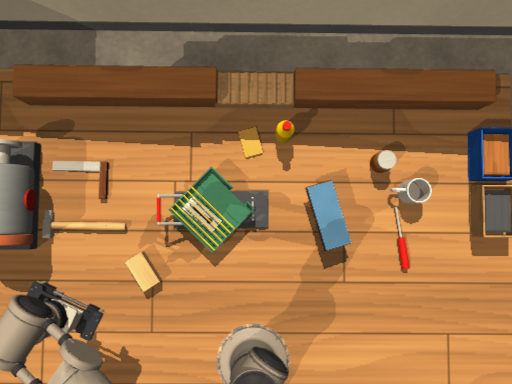

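View pics/scene0.png

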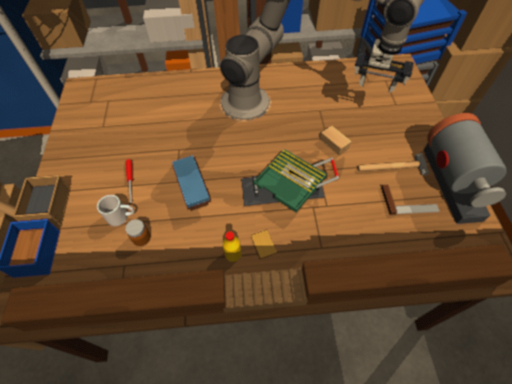

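The top view shows the tray as a diamond, with the handle at (158,208) and the pick-up corner at the right, near (250,212). The stone is at about (328,215). Next I'll crop and measure.

```bash
cat > m.py <<'E'
from h import *
def blobs(f,lo,hi,amin=20):
    hsv=cv2.cvtColor(f,cv2.COLOR_RGB2HSV); m=cv2.inRange(hsv,lo,hi)
    cs,_=cv2.findContours(m,cv2.RETR_EXTERNAL,cv2.CHAIN_APPROX_NONE)
    return [c for c in sorted(cs,key=cv2.contourArea,reverse=True) if cv2.contourArea(c)>=amin],m
if __name__=="__main__":
    for n in("top","scene"):
        d=np.load(n+'.npz');f,K,V=d['f'],d['K'],d['V']
        print(n)
        for nm,lo,hi,zs in(("green",(60,80,30),(90,255,255),(70,)),("blue",(98,90,60),(115,255,255),(62,80,97)),("red",(172,120,90),(180,255,255),(100,))):
            for c in blobs(f,lo,hi,6)[0][:4]:
                r=cv2.minAreaRect(c);b=cv2.boxPoints(r)
                print(nm,np.round(r[0],1),cv2.contourArea(c))
                if nm=="green" and n=="top":
                    for w in(c[c[:,0,0].argmin(),0],c[c[:,0,0].argmax(),0],c[c[:,0,1].argmin(),0],c[c[:,0,1].argmax(),0]):print('  ext',w,ray(K,V,*w,70).round())
                else:
                    for z in zs: print('  z',z,ray(K,V,*r[0],z).round(),[ray(K,V,*q,z)[:2].round().tolist() for q in b])
    d=np.load('top.npz');save(cv2.resize(d['f'][150:275,145:360],None,fx=3.7,fy=3.7,interpolation=cv2.INTER_CUBIC),'crop1.png')
E
python3 m.py
```

```text
top
green [223.4 197. ] 1469.0
  ext [193 185] [553. 191.  70.]
  ext [254 208] [484.   2.  70.]
  ext [211 167] [610. 136.  70.]
  ext [235 227] [425.  60.  70.]
green [194.5 226.5] 142.5
  ext [173 206] [488. 251.  70.]
  ext [216 247] [363. 117.  70.]
  ext [174 205] [491. 248.  70.]
  ext [215 248] [360. 120.  70.]
green [211. 210.] 107.5
  ext [189 190] [538. 203.  70.]
  ext [233 230] [416.  66.  70.]
  ext [190 189] [541. 200.  70.]
  ext [231 231] [412.  72.  70.]
green [190.6 230.4] 45.5
  ext [170 209] [479. 261.  70.]
  ext [212 251] [351. 129.  70.]
  ext [170 209] [479. 261.  70.]
  ext [212 251] [351. 129.  70.]
blue [489.5 153.5] 2214.5
  z 62 [ 662. -739.   62.] [[745.0, -673.0], [747.0, -810.0], [578.0, -805.0], [577.0, -669.0]]
  z 80 [ 659. -729.   80.] [[742.0, -664.0], [743.0, -799.0], [577.0, -794.0], [575.0, -660.0]]
  z 97 [ 656. -720.   97.] [[738.0, -656.0], [739.0, -789.0], [575.0, -784.0], [574.0, -652.0]]
blue [328.2 215.2] 1564.5
  z 62 [ 464. -230.   62.] [[548.0, -162.0], [572.0, -238.0], [380.0, -297.0], [356.0, -221.0]]
  z 80 [ 463. -226.   80.] [[5
[... 844 characters left out ...]
  97.] [[-151.0, 722.0], [-651.0, 1040.0], [-446.0, 1180.0], [1.0, 857.0]]
blue [190.8 180.8] 911.0
  z 62 [ 454. -227.   62.] [[363.0, -295.0], [337.0, -217.0], [539.0, -164.0], [560.0, -236.0]]
  z 80 [ 467. -224.   80.] [[377.0, -291.0], [352.0, -214.0], [551.0, -162.0], [571.0, -233.0]]
  z 97 [ 479. -221.   97.] [[390.0, -286.0], [366.0, -211.0], [561.0, -160.0], [582.0, -230.0]]
blue [ 22.4 243.3] 565.5
  z 62 [ 650. -777.   62.] [[726.0, -838.0], [516.0, -850.0], [568.0, -711.0], [770.0, -712.0]]
  z 80 [ 659. -764.   80.] [[734.0, -824.0], [527.0, -836.0], [579.0, -700.0], [777.0, -700.0]]
  z 97 [ 668. -752.   97.] [[741.0, -811.0], [538.0, -823.0], [589.0, -689.0], [784.0, -689.0]]
```

View pics/crop1.png

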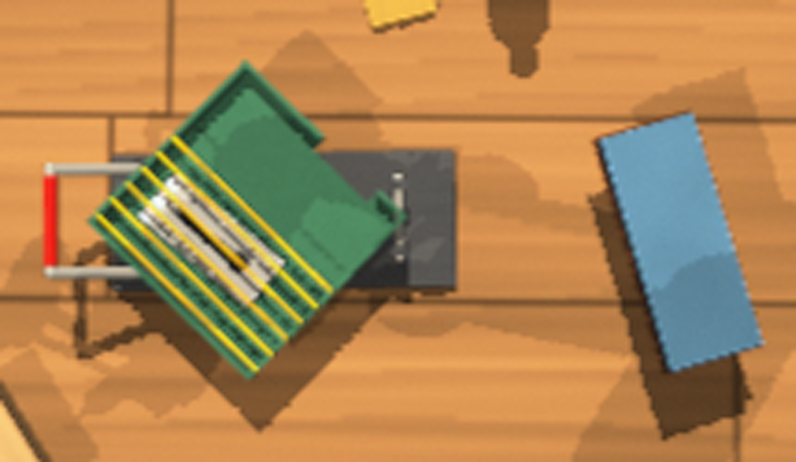

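The bars run parallel to the lower-left side, with the iron under them at crop (210,240). The notch is in the upper-right wall. The handle is at crop (50,222), about px (158.5,210).

Run:
```python
from h import *; from m import blobs
P={}
for n in("top","scene"):
    d=np.load(n+'.npz');f,K,V=d['f'],d['K'],d['V'];P[n]=(K,V)
    hsv=cv2.cvtColor(f,cv2.COLOR_RGB2HSV)
    for lo,hi in(((0,190,120),(4,255,255)),((176,190,120),(180,255,255))):
        m=cv2.inRange(hsv,lo,hi)
        for c in cv2.findContours(m,0,1)[0]:
            r=cv2.minAreaRect(c)
            if cv2.contourArea(c)>8: print(n,np.round(r[0],1),np.round(r[1],1),round(r[2]),ray(K,V,*r[0],100).round())
K,V=P["top"]
px=lambda x,y:(145+(x+.5)/3.7-.5,150+(y+.5)/3.7-.5)
for nm,c,z in(("handle",(51,222),100),("h1",(50,172),100),("h2",(52,271),100),("R",(406,217),70),("L",(88,219),70),("T",(245,62),70),("B",(249,377),70)):print(nm,ray(K,V,*px(*c),z).round(1))
print([ray(K,V,*px(*c),56).round() for c in((175,180),(143,215),(283,262),(250,300))])
```

```text
top [403.  252.8] [30.9  7.6] 81 [ 351. -448.  100.]
top [158.  209.5] [23.  2.] 90 [476. 291. 100.]
top [ 25.6 197.8] [ 2.9 16.1] 8 [508. 690. 100.]
top [286.5 125.5] [7. 7.] 90 [736. -96. 100.]
scene [229.5 235.5] [7. 7.] 90 [705. -95. 100.]
scene [334.  167.3] [15.2  2.3] 74 [473. 291. 100.]
scene [128.5 169.5] [19.  5.] 90 [ 409. -445.  100.]
handle [475.7 290.2 100. ]
h1 [516.5 291.8 100. ]
h2 [435.9 288.5 100. ]
R [483.    0.5  70. ]
L [479.2 265.4  70. ]
T [611.9 136.6  70. ]
B [349.3 129.7  70. ]
[array([513., 195.,  56.]), array([483., 222.,  56.]), array([445., 104.,  56.]), array([413., 131.,  56.])]
```

```bash
python3 -m handwheel '[{"dx":-39,"dy":-8,"claw":60},{"dx":-39,"dy":-8,"claw":60},{"dx":-39,"dy":-8,"claw":60},{"dx":-39,"dy":-8,"claw":60},{"dx":-39,"dy":-8,"claw":60},{"dx":-39,"dy":-8,"claw":60},{"dx":-39,"dy":-8,"claw":60},{"dx":-39,"dy":-8,"claw":60}]'; python3 -m handwheel '[{"rz":-0.15,"claw":60},{"rz":-0.15,"claw":60},{"rz":-0.15,"claw":60},{"claw":60},{"claw":60}]'
python3 - <<'E'
from h import *
f,K,V=cam("wrist");save(f,'w1.png')
print(bot.get_obs()['joint_positions'].round(2),proj(K,V,(475,290.5,100)),proj(K,V,(483,6,50)))
hsv=cv2.cvtColor(f,cv2.COLOR_RGB2HSV)
for c in cv2.findContours(cv2.inRange(hsv,(0,170,80),(6,255,255))|cv2.inRange(hsv,(174,170,80),(180,255,255)),0,1)[0]:
    if cv2.contourArea(c)>40:
        r=cv2.minAreaRect(c);print(np.round(r[0]),np.round(r[1]),r[2],ray(K,V,*r[0],100).round(1),[ray(K,V,*q,100)[:2].round().tolist() for q in cv2.boxPoints(r)])
E
```

```text
[ 1.    0.34  1.52 -0.    1.28 -0.15] [205.42427733 408.39840283] [ 58.11779412 434.78321282]invalid input at $[0]: expected keys claw, dx, dy, dz, rx, ry, rz
invalid input at $[0]: expected keys claw, dx, dy, dz, rx, ry, rz
```

View pics/w1.png

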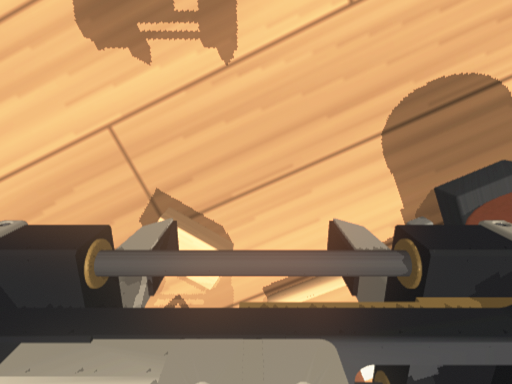

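All seven keys are needed in every row, so the arm hasn't moved and the wrist view shows only bare bench. I'll retype the rows in full.

```bash
python3 -m handwheel '[{"claw":60,"dx":-39,"dy":-8,"dz":0,"rx":0,"ry":0,"rz":0},{"claw":60,"dx":-39,"dy":-8,"dz":0,"rx":0,"ry":0,"rz":0},{"claw":60,"dx":-39,"dy":-8,"dz":0,"rx":0,"ry":0,"rz":0},{"claw":60,"dx":-39,"dy":-8,"dz":0,"rx":0,"ry":0,"rz":0},{"claw":60,"dx":-39,"dy":-8,"dz":0,"rx":0,"ry":0,"rz":0},{"claw":60,"dx":-39,"dy":-8,"dz":0,"rx":0,"ry":0,"rz":0},{"claw":60,"dx":-39,"dy":-8,"dz":0,"rx":0,"ry":0,"rz":0},{"claw":60,"dx":-39,"dy":-8,"dz":0,"rx":0,"ry":0,"rz":0}]'; python3 -m handwheel '[{"claw":60,"dx":0,"dy":0,"dz":0,"rx":0,"ry":0,"rz":-0.15},{"claw":60,"dx":0,"dy":0,"dz":0,"rx":0,"ry":0,"rz":-0.15},{"claw":60,"dx":0,"dy":0,"dz":0,"rx":0,"ry":0,"rz":-0.15},{"claw":60,"dx":0,"dy":0,"dz":0,"rx":0,"ry":0,"rz":0},{"claw":60,"dx":0,"dy":0,"dz":0,"rx":0,"ry":0,"rz":0}]'
python3 - <<'E'
from h import *
f,K,V=cam("wrist");save(f,'w1b.png')
print(bot.get_obs()['joint_positions'].round(2),proj(K,V,(475,290.5,100)),proj(K,V,(483,6,50)))
hsv=cv2.cvtColor(f,cv2.COLOR_RGB2HSV)
for c in cv2.findContours(cv2.inRange(hsv,(0,170,80),(6,255,255))|cv2.inRange(hsv,(174,170,80),(180,255,255)),0,1)[0]:
    if cv2.contourArea(c)>40:
        r=cv2.minAreaRect(c);print(np.round(r[0]),np.round(r[1]),r[2],ray(K,V,*r[0],100).round(1),[ray(K,V,*q,100)[:2].round().tolist() for q in cv2.boxPoints(r)])
E
```

```text
time: 0.95
tool_pos: [476.2, 288.8, 226.5]
tcp_rot: [-3.141, -0.0, 2.714]
contact_force: [0.7, 0.8, 0.2]
grip_width: 59.9
time: 1.45
tool_pos: [475.0, 290.0, 226.5]
tcp_rot: [-3.142, -0.0, -3.123]
contact_force: [-0.6, 0.4, 0.3]
grip_width: 59.8
[ 0.41  0.4   1.44  0.    1.31 -1.18] [252.22272559 183.66446311] [ 19.52079782 175.97749358]
[256. 183.] [66.  3.] 90.0 [474.2 293.9 100. ] [[440.0, 292.0], [440.0, 295.0], [511.0, 296.0], [511.0, 293.0]]
[250. 184.] [ 3. 67.] 0.0 [474.9 287.6 100. ] [[512.0, 287.0], [440.0, 286.0], [440.0, 289.0], [512.0, 290.0]]
```

```bash
python3 -m handwheel '[{"claw":60,"dx":0,"dy":0,"dz":37,"rx":0,"ry":0,"rz":0},{"claw":60,"dx":0,"dy":0,"dz":37,"rx":0,"ry":0,"rz":0},{"claw":60,"dx":0,"dy":0,"dz":37,"rx":0,"ry":0,"rz":0},{"claw":60,"dx":0,"dy":0,"dz":34,"rx":0,"ry":0,"rz":0},{"claw":60,"dx":0,"dy":0,"dz":0,"rx":0,"ry":0,"rz":0},{"claw":60,"dx":0,"dy":0,"dz":0,"rx":0,"ry":0,"rz":0}]'; python3 -m handwheel '[{"claw":0,"dx":0,"dy":0,"dz":0,"rx":0,"ry":0,"rz":0},{"claw":0,"dx":0,"dy":0,"dz":0,"rx":0,"ry":0,"rz":0},{"claw":0,"dx":0,"dy":0,"dz":0,"rx":0,"ry":0,"rz":0},{"claw":0,"dx":0,"dy":0,"dz":0,"rx":0,"ry":0,"rz":0},{"claw":0,"dx":0,"dy":0,"dz":0,"rx":0,"ry":0,"rz":0},{"claw":0,"dx":0,"dy":0,"dz":0,"rx":0,"ry":0,"rz":0}]'
```

```text
time: 2.1
tool_pos: [475.3, 290.2, 82.2]
tcp_rot: [-3.142, -0.0, -3.121]
contact_force: [0.1, -0.3, 0.5]
grip_width: 60.1
time: 2.7
tool_pos: [475.2, 290.1, 81.9]
tcp_rot: [3.141, 0.0, -3.119]
contact_force: [-0.6, 0.8, -0.6]
grip_width: 16.8
```

```bash
python3 -m handwheel '[{"claw":0,"dx":0,"dy":0,"dz":0,"rx":0,"ry":0,"rz":0},{"claw":0,"dx":0,"dy":0,"dz":0,"rx":0,"ry":0,"rz":0},{"claw":0,"dx":0,"dy":0,"dz":0,"rx":0,"ry":0,"rz":0}]'; python3 -m handwheel '[{"claw":0,"dx":0,"dy":-0.9,"dz":-5.6,"rx":0,"ry":0,"rz":0},{"claw":0,"dx":0,"dy":-1.1,"dz":-5.6,"rx":0,"ry":0,"rz":0},{"claw":0,"dx":0,"dy":-1.3,"dz":-5.6,"rx":0,"ry":0,"rz":0},{"claw":0,"dx":0,"dy":-1.5,"dz":-5.6,"rx":0,"ry":0,"rz":0},{"claw":0,"dx":0,"dy":-1.6,"dz":-5.6,"rx":0,"ry":0,"rz":0},{"claw":0,"dx":0,"dy":0,"dz":0,"rx":0,"ry":0,"rz":0}]'
cat > look.py <<'E'
from h import *
import sys
C=np.array([483,6.5,50.]); d=np.array([-.026,1,0]);d/=np.linalg.norm(d)
def tilt(o):
    v=o['tool_pos']+[0,0,bot.grasp_offset]-C
    return np.arctan2(v[2],v@d)-np.arctan2(50,284.6)
def frame(t):
    h=np.array([d[1],-d[0],0]) # hinge axis dir
    u=np.cos(t)*d+np.sin(t)*np.array([0,0,1]); n=np.cross(h,u)
    return (u+h)/2**.5,(u-h)/2**.5,n   # x,y,z
def warp(n,t):
    f,K,V=cam(n);x,y,z=frame(t)
    q=[(0,0),(180,0),(180,180),(0,180)]
    src=np.float32([proj(K,V,C+a*x+b*y+6*z) for a,b in q])
    M=cv2.getPerspectiveTransform(src,np.float32([(2*a+40,2*b+40) for a,b in q]))
    return cv2.warpPerspective(f,M,(440,440)),f
if __name__=="__main__":
    o=bot.get_obs();t=tilt(o);print('t',t.round(3),o['time'],o['contact_force'].round(1))
    w,f=warp("top",t);w2,f2=warp("scene",t)
    hsv=cv2.cvtColor(w,cv2.COLOR_RGB2HSV)
    # steel: low saturation, bright, inside floor
    for n,W in(("top",w),("scene",w2)):
        hsv=cv2.cvtColor(W,cv2.COLOR_RGB2HSV);m=cv2.inRange(hsv,(0,0,90),(180,70,255));m[:36]=0;m[:,:36]=0;m[404:]=0;m[:,404:]=0
        ys,xs=np.nonzero(m)
        if len(xs)>20:print(n,len(xs),'x %.0f..%.0f y %.0f..%.0f med %.0f %.0f'%(*(np.percentile(xs,[2,98])/2-20),*(np.percentile(ys,[2,98])/2-20),np.median(xs)/2-20,np.median(ys)/2-20))
    if len(sys.argv)>1: save(np.hstack([w,w2])[:, :],sys.argv[1])
E
python3 look.py w2.png
```

```text
time: 3.0
tool_pos: [475.1, 290.1, 81.8]
tcp_rot: [3.141, 0.0, -3.119]
contact_force: [-0.0, -0.5, 0.7]
grip_width: 10.9
time: 3.6
tool_pos: [475.2, 283.6, 110.6]
tcp_rot: [3.141, 0.0, -3.12]
contact_force: [1.4, 1.7, -5.1]
grip_width: 10.6
t 0.105 3.6 [ 1.4  1.7 -5.1]
top 16307 x 32..160 y -0..150 med 87 114
scene 8202 x 40..180 y 98..141 med 112 120
```

```bash
python3 -c "
import cv2;a=cv2.imread('pics/w2.png');cv2.imwrite('pics/w2s.png',cv2.resize(a,(780,390)))"
```

```text
(no output)
```

View pics/w2s.png

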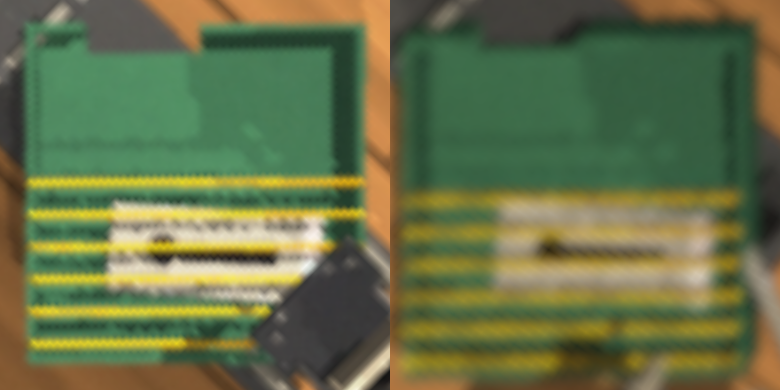

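The rectified tray (top view left, scene view right) shows the iron at x≈41–162, y≈95–141 mm, with the tilt at about 0.1. I'll keep lifting slowly.

```bash
sed -i 's/(0,0,90),(180,70,255)/(0,0,140),(180,75,255)/; s/m\[:36\]=0;m\[:,:36\]=0/m[:62]=0;m[:,:44]=0/' look.py; python3 -m handwheel '[{"claw":0,"dx":0,"dy":-1.6,"dz":-5.5,"rx":0,"ry":0,"rz":0},{"claw":0,"dx":0,"dy":-1.7,"dz":-5.5,"rx":0,"ry":0,"rz":0},{"claw":0,"dx":0,"dy":-1.8,"dz":-5.5,"rx":0,"ry":0,"rz":0},{"claw":0,"dx":0,"dy":-2,"dz":-5.5,"rx":0,"ry":0,"rz":0},{"claw":0,"dx":0,"dy":-2.1,"dz":-5.4,"rx":0,"ry":0,"rz":0},{"claw":0,"dx":0,"dy":0,"dz":0,"rx":0,"ry":0,"rz":0},{"claw":0,"dx":0,"dy":0,"dz":0,"rx":0,"ry":0,"rz":0},{"claw":0,"dx":0,"dy":0,"dz":0,"rx":0,"ry":0,"rz":0}]';python3 look.py
```

```text
time: 4.5
tool_pos: [475.5, 274.8, 137.2]
tcp_rot: [3.141, 0.0, -3.119]
contact_force: [0.1, 5.2, -2.4]
grip_width: 11.0
t 0.202 4.5 [ 0.1  5.2 -2.4]
top 10568 x 38..152 y 90..142 med 96 114
scene 7569 x 36..152 y 97..140 med 112 115
```

```bash
python3 -m handwheel '[{"claw":0,"dx":0,"dy":-1.4,"dz":-3.3,"rx":0,"ry":0,"rz":0},{"claw":0,"dx":0,"dy":-1.4,"dz":-3.3,"rx":0,"ry":0,"rz":0},{"claw":0,"dx":0,"dy":-1.4,"dz":-3.3,"rx":0,"ry":0,"rz":0},{"claw":0,"dx":0,"dy":-1.4,"dz":-3.3,"rx":0,"ry":0,"rz":0},{"claw":0,"dx":0,"dy":0,"dz":0,"rx":0,"ry":0,"rz":0},{"claw":0,"dx":0,"dy":0,"dz":0,"rx":0,"ry":0,"rz":0},{"claw":0,"dx":0,"dy":0,"dz":0,"rx":0,"ry":0,"rz":0},{"claw":0,"dx":0,"dy":0,"dz":0,"rx":0,"ry":0,"rz":0}]';python3 look.py
```

```text
time: 5.4
tool_pos: [475.6, 269.4, 150.4]
tcp_rot: [3.141, 0.0, -3.119]
contact_force: [-0.1, 6.1, -1.5]
grip_width: 11.1
t 0.251 5.4 [-0.1  6.1 -1.5]
top 20938 x 4..120 y 29..77 med 64 50
scene 19123 x 4..120 y 31..78 med 66 52
```

```bash
python3 -m handwheel '[{"claw":0,"dx":0,"dy":0,"dz":0,"rx":0,"ry":0,"rz":0},{"claw":0,"dx":0,"dy":0,"dz":0,"rx":0,"ry":0,"rz":0},{"claw":0,"dx":0,"dy":0,"dz":0,"rx":0,"ry":0,"rz":0}]';python3 look.py
```

```text
time: 5.8
tool_pos: [475.6, 269.5, 150.4]
tcp_rot: [3.141, 0.0, -3.119]
contact_force: [0.7, 6.2, -1.7]
grip_width: 10.9
t 0.251 5.8 [ 0.7  6.2 -1.7]
top 20941 x 4..120 y 29..77 med 64 50
scene 19099 x 4..120 y 31..78 med 66 52
```

Stopped against the side wall at y≈53, so it needs a steeper tilt, in small steps.

```bash
python3 -m handwheel '[{"claw":0,"dx":0,"dy":-1.2,"dz":-2.6,"rx":0,"ry":0,"rz":0},{"claw":0,"dx":0,"dy":-1.2,"dz":-2.6,"rx":0,"ry":0,"rz":0},{"claw":0,"dx":0,"dy":-1.3,"dz":-2.6,"rx":0,"ry":0,"rz":0},{"claw":0,"dx":0,"dy":-1.3,"dz":-2.6,"rx":0,"ry":0,"rz":0},{"claw":0,"dx":0,"dy":-1.3,"dz":-2.6,"rx":0,"ry":0,"rz":0},{"claw":0,"dx":0,"dy":0,"dz":0,"rx":0,"ry":0,"rz":0},{"claw":0,"dx":0,"dy":0,"dz":0,"rx":0,"ry":0,"rz":0},{"claw":0,"dx":0,"dy":0,"dz":0,"rx":0,"ry":0,"rz":0}]';python3 look.py; python3 -m handwheel '[{"claw":0,"dx":0,"dy":-1.4,"dz":-2.5,"rx":0,"ry":0,"rz":0},{"claw":0,"dx":0,"dy":-1.4,"dz":-2.5,"rx":0,"ry":0,"rz":0},{"claw":0,"dx":0,"dy":-1.4,"dz":-2.5,"rx":0,"ry":0,"rz":0},{"claw":0,"dx":0,"dy":-1.4,"dz":-2.5,"rx":0,"ry":0,"rz":0},{"claw":0,"dx":0,"dy":-1.4,"dz":-2.5,"rx":0,"ry":0,"rz":0},{"claw":0,"dx":0,"dy":0,"dz":0,"rx":0,"ry":0,"rz":0},{"claw":0,"dx":0,"dy":0,"dz":0,"rx":0,"ry":0,"rz":0},{"claw":0,"dx":0,"dy":0,"dz":0,"rx":0,"ry":0,"rz":0}]';python3 look.py
```

```text
time: 6.7
tool_pos: [475.7, 263.3, 163.5]
tcp_rot: [3.14, 0.001, -3.119]
contact_force: [-0.3, 7.0, -0.6]
grip_width: 11.2
t 0.302 6.7 [-0.3  7.  -0.6]
top 20504 x 4..120 y 29..76 med 65 50
scene 18631 x 4..120 y 31..78 med 66 52
time: 7.6
tool_pos: [475.9, 256.6, 176.2]
tcp_rot: [3.14, 0.001, -3.119]
contact_force: [-0.6, 8.0, -0.0]
grip_width: 11.2
t 0.351 7.6 [-0.6  8.  -0. ]
top 20728 x 4..121 y 12..60 med 66 37
scene 16720 x 4..119 y 12..54 med 66 36
```

```bash
python3 -m handwheel '[{"claw":0,"dx":0,"dy":0,"dz":0,"rx":0,"ry":0,"rz":0},{"claw":0,"dx":0,"dy":0,"dz":0,"rx":0,"ry":0,"rz":0},{"claw":0,"dx":0,"dy":0,"dz":0,"rx":0,"ry":0,"rz":0}]';python3 look.py; python3 -m handwheel '[{"claw":0,"dx":0,"dy":-1.5,"dz":-2.4,"rx":0,"ry":0,"rz":0},{"claw":0,"dx":0,"dy":-1.5,"dz":-2.4,"rx":0,"ry":0,"rz":0},{"claw":0,"dx":0,"dy":-1.5,"dz":-2.4,"rx":0,"ry":0,"rz":0},{"claw":0,"dx":0,"dy":0,"dz":0,"rx":0,"ry":0,"rz":0},{"claw":0,"dx":0,"dy":0,"dz":0,"rx":0,"ry":0,"rz":0},{"claw":0,"dx":0,"dy":0,"dz":0,"rx":0,"ry":0,"rz":0}]';python3 look.py w3.png; python3 -c "
import cv2;a=cv2.imread('pics/w3.png');cv2.imwrite('pics/w3s.png',cv2.resize(a,(780,390)))"
```

```text
time: 8.0
tool_pos: [475.9, 256.7, 176.2]
tcp_rot: [3.139, 0.001, -3.119]
contact_force: [-0.8, 7.9, 0.1]
grip_width: 10.9
t 0.351 8.0 [-0.8  7.9  0.1]
top 16230 x 4..122 y 12..50 med 66 34
scene 13946 x 4..120 y 12..48 med 66 34
time: 8.7
tool_pos: [476.0, 252.4, 183.6]
tcp_rot: [3.139, 0.001, -3.119]
contact_force: [-1.7, 7.7, 1.0]
grip_width: 10.7
t 0.381 8.7 [-1.7  7.7  1. ]
top 16125 x 4..122 y 12..50 med 66 34
scene 13886 x 4..120 y 12..48 med 68 34
```

View pics/w3s.png

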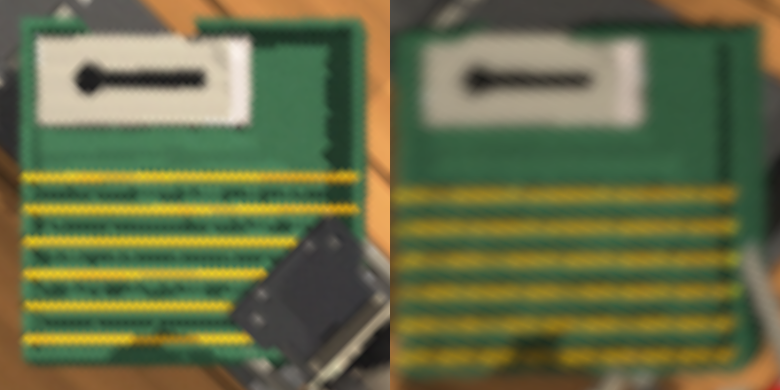

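```bash
python3 -m handwheel '[{"claw":0,"dx":0,"dy":3.3,"dz":5.6,"rx":0,"ry":0,"rz":0},{"claw":0,"dx":0,"dy":3.3,"dz":5.8,"rx":0,"ry":0,"rz":0},{"claw":0,"dx":0,"dy":3.2,"dz":5.8,"rx":0,"ry":0,"rz":0},{"claw":0,"dx":0,"dy":3.1,"dz":5.8,"rx":0,"ry":0,"rz":0},{"claw":0,"dx":0,"dy":2.8,"dz":5.9,"rx":0,"ry":0,"rz":0},{"claw":0,"dx":0,"dy":2.7,"dz":5.9,"rx":0,"ry":0,"rz":0},{"claw":0,"dx":0,"dy":2.6,"dz":5.9,"rx":0,"ry":0,"rz":0},{"claw":0,"dx":0,"dy":2.5,"dz":6,"rx":0,"ry":0,"rz":0}]';python3 -m handwheel '[{"claw":0,"dx":0,"dy":2.2,"dz":5.4,"rx":0,"ry":0,"rz":0},{"claw":0,"dx":0,"dy":2,"dz":5.4,"rx":0,"ry":0,"rz":0},{"claw":0,"dx":0,"dy":1.8,"dz":5.5,"rx":0,"ry":0,"rz":0},{"claw":0,"dx":0,"dy":1.7,"dz":5.5,"rx":0,"ry":0,"rz":0},{"claw":0,"dx":0,"dy":1.5,"dz":5.5,"rx":0,"ry":0,"rz":0},{"claw":0,"dx":0,"dy":1.5,"dz":5.6,"rx":0,"ry":0,"rz":0},{"claw":0,"dx":0,"dy":1.4,"dz":5.6,"rx":0,"ry":0,"rz":0},{"claw":0,"dx":0,"dy":1.3,"dz":5.6,"rx":0,"ry":0,"rz":0},{"claw":0,"dx":0,"dy":1.2,"dz":5.6,"rx":0,"ry":0,"rz":0}]'
python3 -m handwheel '[{"claw":0,"dx":0,"dy":0.9,"dz":3,"rx":0,"ry":0,"rz":0},{"claw":0,"dx":0,"dy":0.4,"dz":2,"rx":0,"ry":0,"rz":0},{"claw":0,"dx":0,"dy":0,"dz":0,"rx":0,"ry":0,"rz":0},{"claw":0,"dx":0,"dy":0,"dz":0,"rx":0,"ry":0,"rz":0}]';python3 look.py
```

```text
time: 9.6
tool_pos: [475.5, 275.3, 136.4]
tcp_rot: [3.141, 0.001, -3.119]
contact_force: [-0.6, 6.3, -1.1]
grip_width: 11.0
time: 10.5
tool_pos: [475.2, 289.3, 86.3]
tcp_rot: [-3.142, 0.0, -3.119]
contact_force: [0.4, 4.3, -1.4]
grip_width: 11.0
time: 10.9
tool_pos: [475.2, 290.0, 82.0]
tcp_rot: [-3.141, 0.0, -3.119]
contact_force: [-1.2, -0.0, 3.2]
grip_width: 10.9
t 0.003 10.9 [-1.2 -0.   3.2]
top 16712 x 4..120 y 12..50 med 64 34
scene 14963 x 4..118 y 12..50 med 64 34
```

The tray is down and level, and the iron is still home. Next: release, rise, and go above the iron.

```bash
python3 -m handwheel '[{"claw":55,"dx":0,"dy":0,"dz":0,"rx":0,"ry":0,"rz":0},{"claw":55,"dx":0,"dy":0,"dz":0,"rx":0,"ry":0,"rz":0},{"claw":55,"dx":0,"dy":0,"dz":0,"rx":0,"ry":0,"rz":0},{"claw":55,"dx":0,"dy":0,"dz":0,"rx":0,"ry":0,"rz":0},{"claw":55,"dx":0,"dy":0,"dz":0,"rx":0,"ry":0,"rz":0},{"claw":55,"dx":0,"dy":0,"dz":0,"rx":0,"ry":0,"rz":0},{"claw":62,"dx":0,"dy":0,"dz":-30,"rx":0,"ry":0,"rz":0},{"claw":62,"dx":0,"dy":0,"dz":-35,"rx":0,"ry":0,"rz":0},{"claw":62,"dx":0,"dy":0,"dz":-40,"rx":0,"ry":0,"rz":0},{"claw":62,"dx":0,"dy":0,"dz":-40,"rx":0,"ry":0,"rz":0}]'; python3 -m handwheel '[{"claw":62,"dx":-4.5,"dy":-37,"dz":0,"rx":0,"ry":0,"rz":0},{"claw":62,"dx":-4.5,"dy":-37,"dz":0,"rx":0,"ry":0,"rz":0},{"claw":62,"dx":-4.5,"dy":-37,"dz":0,"rx":0,"ry":0,"rz":0},{"claw":62,"dx":-4.5,"dy":-37,"dz":0,"rx":0,"ry":0,"rz":0},{"claw":62,"dx":-4.5,"dy":-37,"dz":0,"rx":0,"ry":0,"rz":0},{"claw":62,"dx":-4.5,"dy":-37,"dz":0,"rx":0,"ry":0,"rz":0}]'
python3 -m handwheel '[{"claw":62,"dx":0,"dy":0,"dz":0,"rx":0,"ry":0,"rz":-0.14},{"claw":62,"dx":0,"dy":0,"dz":0,"rx":0,"ry":0,"rz":-0.14},{"claw":62,"dx":0,"dy":0,"dz":0,"rx":0,"ry":0,"rz":-0.14},{"claw":62,"dx":0,"dy":0,"dz":0,"rx":0,"ry":0,"rz":-0.13},{"claw":62,"dx":0,"dy":0,"dz":0,"rx":0,"ry":0,"rz":-0.13},{"claw":62,"dx":0,"dy":0,"dz":0,"rx":0,"ry":0,"rz":-0.11},{"claw":62,"dx":0,"dy":0,"dz":0,"rx":0,"ry":0,"rz":0},{"claw":62,"dx":0,"dy":0,"dz":0,"rx":0,"ry":0,"rz":0}]'
python3 - <<'E'
from h import *
f,K,V=cam("wrist");save(f,'w4.png');o=bot.get_obs()
print(o['joint_positions'].round(2))
hsv=cv2.cvtColor(f,cv2.COLOR_RGB2HSV)
m=cv2.inRange(hsv,(0,0,130),(180,75,255));np.save('wm.npy',m)
for c in cv2.findContours(m,0,1)[0]:
    if cv2.contourArea(c)>600:
        r=cv2.minAreaRect(c);print(np.round(r[0]),np.round(r[1]),r[2],ray(K,V,*r[0],56).round(1),[ray(K,V,*q,56)[:2].round().tolist() for q in cv2.boxPoints(r)])
E
```

```text
time: 12.0
tool_pos: [474.8, 290.3, 228.0]
tcp_rot: [-3.141, -0.0, -3.119]
contact_force: [1.2, 0.2, -0.1]
grip_width: 62.2
time: 12.6
tool_pos: [507.0, 67.7, 226.7]
tcp_rot: [3.142, 0.0, -3.119]
contact_force: [0.5, 0.1, 0.4]
grip_width: 62.0
time: 13.4
tool_pos: [507.0, 69.1, 226.6]
tcp_rot: [3.142, 0.0, -2.332]
contact_force: [-0.9, -1.0, -0.1]
grip_width: 61.9
[-0.01  0.32  1.56  0.    1.26 -2.39]
[ 79. 380.] [  7. 158.] 90.0 [912.6 117.8  56. ] [[992.0, 32.0], [822.0, 195.0], [832.0, 204.0], [1004.0, 40.0]]
[375. 163.] [10. 82.] 6.709836483001709 [391.8 160.8  56. ] [[431.0, 193.0], [363.0, 122.0], [356.0, 131.0], [423.0, 203.0]]
[344. 164.] [10. 88.] 5.710593223571777 [419.6 136.7  56. ] [[462.0, 171.0], [388.0, 96.0], [381.0, 105.0], [454.0, 181.0]]
[328. 167.] [11. 98.] 4.184916019439697 [436. 126.  56.] [[483.0, 166.0], [401.0, 81.0], [393.0, 90.0], [474.0, 176.0]]
[313. 171.] [111.  26.] 85.80233001708984 [451.7 117.5  56. ] [[425.0, 56.0], [402.0, 75.0], [482.0, 186.0], [507.0, 165.0]]
[256. 157.] [201. 123.] 66.8572006225586 [489.9  57.8  56. ] [[514.0, -71.0], [391.0, -20.0], [462.0, 204.0], [614.0, 155.0]]
```

View pics/w4.png

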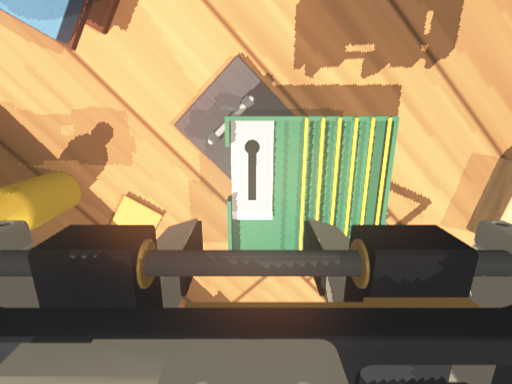

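The iron is at px (231–273, 121–220), seated in the corner at the upper left of the tray.

Run:
```python
from h import *
o=bot.get_obs();f,K,V=cam("wrist")
P=np.array([ray(K,V,*q,56)[:2] for q in((231.5,121),(273,121),(274,219.5),(232.5,219.5))])
c=P.mean(0);a=(P[2]+P[3]-P[0]-P[1])/2
print(P.round(1),c.round(1),np.arctan2(a[1],a[0]),np.linalg.norm(a),np.linalg.norm(P[1]-P[0]))
y=o['tcp_rot'][2];e=c-o['tool_pos'][:2];print('dx,dy',e@[np.cos(y),np.sin(y)],e@[np.sin(y),-np.cos(y)],y)
```

```text
[[481.2   8.5]
 [447.   41.2]
 [527.3 130.5]
 [565.   94.6]] [505.1  68.7] 0.8189016247976248 120.08250657240471 47.28719153459032
dx,dy 1.611770259152163 1.0523548592747118 -2.3320375481054385
```

```bash
python3 -m handwheel '[{"claw":62,"dx":1.5,"dy":1,"dz":40,"rx":0,"ry":0,"rz":0},{"claw":62,"dx":0,"dy":0,"dz":40,"rx":0,"ry":0,"rz":0},{"claw":62,"dx":0,"dy":0,"dz":40,"rx":0,"ry":0,"rz":0},{"claw":62,"dx":0,"dy":0,"dz":30,"rx":0,"ry":0,"rz":0},{"claw":62,"dx":0,"dy":0,"dz":15,"rx":0,"ry":0,"rz":0},{"claw":62,"dx":0,"dy":0,"dz":5,"rx":0,"ry":0,"rz":0},{"claw":62,"dx":0,"dy":0,"dz":2,"rx":0,"ry":0,"rz":0},{"claw":62,"dx":0,"dy":0,"dz":0,"rx":0,"ry":0,"rz":0},{"claw":62,"dx":0,"dy":0,"dz":0,"rx":0,"ry":0,"rz":0}]'
```

```text
time: 14.4
tool_pos: [506.0, 68.7, 55.7]
tcp_rot: [-3.14, 0.001, -2.33]
contact_force: [0.8, 0.9, 0.3]
grip_width: 62.3
```

```bash
python3 -m handwheel '[{"claw":62,"dx":0,"dy":0,"dz":1,"rx":0,"ry":0,"rz":0},{"claw":62,"dx":0,"dy":0,"dz":1,"rx":0,"ry":0,"rz":0},{"claw":62,"dx":0,"dy":0,"dz":0,"rx":0,"ry":0,"rz":0}]'; python3 -m handwheel '[{"claw":62,"dx":0,"dy":0,"dz":0.7,"rx":0,"ry":0,"rz":0},{"claw":62,"dx":0,"dy":0,"dz":0,"rx":0,"ry":0,"rz":0}]'
```

```text
time: 14.7
tool_pos: [505.3, 68.7, 52.8]
tcp_rot: [-3.141, 0.0, -2.329]
contact_force: [-0.1, 0.7, -0.4]
grip_width: 62.1
time: 14.9
tool_pos: [505.2, 68.7, 51.9]
tcp_rot: [3.141, 0.0, -2.329]
contact_force: [0.0, 0.0, -0.1]
grip_width: 62.0
```

```bash
python3 -m handwheel '[{"claw":62,"dx":0,"dy":0,"dz":0.7,"rx":0,"ry":0,"rz":0},{"claw":0,"dx":0,"dy":0,"dz":0,"rx":0,"ry":0,"rz":0},{"claw":0,"dx":0,"dy":0,"dz":0,"rx":0,"ry":0,"rz":0},{"claw":0,"dx":0,"dy":0,"dz":0,"rx":0,"ry":0,"rz":0},{"claw":0,"dx":0,"dy":0,"dz":0,"rx":0,"ry":0,"rz":0},{"claw":0,"dx":0,"dy":0,"dz":0,"rx":0,"ry":0,"rz":0}]'
```

```text
time: 15.5
tool_pos: [505.3, 68.7, 51.2]
tcp_rot: [-3.142, 0.0, -2.329]
contact_force: [-0.1, -0.5, -1.5]
grip_width: 49.4
```

```bash
python3 -m handwheel '[{"claw":0,"dx":0,"dy":0,"dz":-2,"rx":0,"ry":0,"rz":0},{"claw":0,"dx":0,"dy":0,"dz":-4,"rx":0,"ry":0,"rz":0},{"claw":0,"dx":0,"dy":0,"dz":-8,"rx":0,"ry":0,"rz":0},{"claw":0,"dx":0,"dy":0,"dz":-16,"rx":0,"ry":0,"rz":0},{"claw":0,"dx":0,"dy":0,"dz":-20,"rx":0,"ry":0,"rz":0},{"claw":0,"dx":0,"dy":0,"dz":-25,"rx":0,"ry":0,"rz":0},{"claw":0,"dx":0,"dy":0,"dz":-25,"rx":0,"ry":0,"rz":0},{"claw":0,"dx":0,"dy":0,"dz":-15,"rx":0,"ry":0,"rz":0},{"claw":0,"dx":0,"dy":0,"dz":0,"rx":0,"ry":0,"rz":0}]'
python3 - <<'E'
from h import *
f,K,V=cam("wrist");a=f.copy()
g,_,_=cam("top");b=cv2.resize(g[150:270,150:360],(512,293));b=cv2.copyMakeBorder(b,0,91,0,0,0)
save(cv2.resize(np.hstack([a,b]),(800,300)),'w5.png')
E
```

```text
time: 16.4
tool_pos: [506.3, 68.6, 168.8]
tcp_rot: [-3.138, 0.003, -2.329]
contact_force: [-1.0, 0.0, -2.2]
grip_width: 49.6
```

View pics/w5.png

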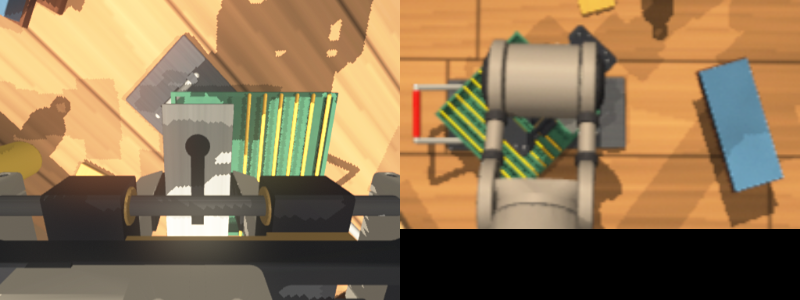

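The iron is held at a 49.5 mm opening with about 2.2 N of load. Next I'll carry it over the stone and turn it.

```bash
python3 -m handwheel '[{"claw":0,"dx":12,"dy":-8.5,"dz":0,"rx":0,"ry":0,"rz":0},{"claw":0,"dx":24,"dy":-17,"dz":0,"rx":0,"ry":0,"rz":0},{"claw":0,"dx":28,"dy":-20,"dz":0,"rx":0,"ry":0,"rz":0},{"claw":0,"dx":28,"dy":-20,"dz":0,"rx":0,"ry":0,"rz":0},{"claw":0,"dx":28,"dy":-20,"dz":0,"rx":0,"ry":0,"rz":0},{"claw":0,"dx":28,"dy":-20,"dz":0,"rx":0,"ry":0,"rz":0},{"claw":0,"dx":28,"dy":-20,"dz":0,"rx":0,"ry":0,"rz":0},{"claw":0,"dx":28,"dy":-20,"dz":0,"rx":0,"ry":0,"rz":0},{"claw":0,"dx":24,"dy":-17,"dz":0,"rx":0,"ry":0,"rz":0},{"claw":0,"dx":16,"dy":-9.5,"dz":0,"rx":0,"ry":0,"rz":0}]'; python3 -m handwheel '[{"claw":0,"dx":0,"dy":0,"dz":0,"rx":0,"ry":0,"rz":0.1},{"claw":0,"dx":0,"dy":0,"dz":0,"rx":0,"ry":0,"rz":0.13},{"claw":0,"dx":0,"dy":0,"dz":0,"rx":0,"ry":0,"rz":0.13},{"claw":0,"dx":0,"dy":0,"dz":0,"rx":0,"ry":0,"rz":0.1},{"claw":0,"dx":0,"dy":0,"dz":0,"rx":0,"ry":0,"rz":0.06},{"claw":0,"dx":0,"dy":0,"dz":0,"rx":0,"ry":0,"rz":0},{"claw":0,"dx":0,"dy":0,"dz":0,"rx":0,"ry":0,"rz":0}]'
python3 - <<'E'
from h import *; from m import blobs
o=bot.get_obs();f,K,V=cam("wrist");save(f,'w6.png')
print(o['joint_positions'].round(2),o['contact_force'].round(1))
cs,m=blobs(f,(95,80,50),(118,255,255),200)
for c in cs[:2]:
    q=cv2.approxPolyDP(c,4,True)[:,0];print(q.tolist());print([ray(K,V,*p,77)[:2].round().tolist() for p in q])
E
```

```text
time: 17.5
tool_pos: [460.8, -229.2, 164.9]
tcp_rot: [3.14, -0.001, -2.331]
contact_force: [0.0, 0.5, -1.9]
grip_width: 49.2
time: 18.2
tool_pos: [461.6, -226.9, 165.4]
tcp_rot: [3.14, -0.001, -2.848]
contact_force: [-1.0, 0.9, -2.2]
grip_width: 49.6
[-0.61  0.38  1.64 -0.    1.12 -2.47] [-1.   0.9 -2.2]
```

View pics/w6.png

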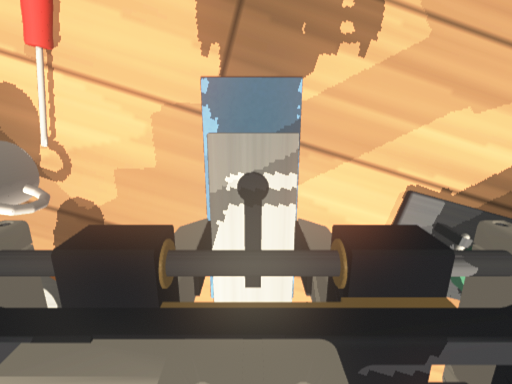

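The iron looks parallel to the stone. The stone's far edge runs (202,78)–(302,77).

Run:
```python
from h import *
o=bot.get_obs();f,K,V=cam("wrist")
y=o['tcp_rot'][2];ax=np.array([[np.cos(y),np.sin(y)],[np.sin(y),-np.cos(y)]])
for z in(66,72,78,84):
    print(z,[(ax@(ray(K,V,*q,z)[:2]-o['tool_pos'][:2])).round(1).tolist() for q in((202,78),(302.5,77),(206,150),(300.3,130))])
print('iron',[(ax@(ray(K,V,*q,170)[:2]-o['tool_pos'][:2])).round(1).tolist() for q in((208,134),(299,134))])
```

```text
66 [[100.4, -42.4], [101.1, 43.9], [38.6, -41.8], [56.5, 44.0]]
72 [[99.7, -41.4], [100.5, 42.9], [39.4, -40.8], [56.9, 43.0]]
78 [[99.1, -40.4], [99.8, 41.9], [40.2, -39.8], [57.3, 42.0]]
84 [[98.4, -39.4], [99.1, 40.9], [41.0, -38.8], [57.6, 41.0]]
iron [[60.9, -23.2], [60.8, 26.0]]
```

```bash
python3 -m handwheel '[{"claw":0,"dx":0,"dy":-0.5,"dz":10,"rx":0,"ry":0,"rz":0},{"claw":0,"dx":0,"dy":0,"dz":15,"rx":0,"ry":0,"rz":0},{"claw":0,"dx":0,"dy":0,"dz":15,"rx":0,"ry":0,"rz":0},{"claw":0,"dx":0,"dy":0,"dz":15,"rx":0,"ry":0,"rz":0},{"claw":0,"dx":0,"dy":0,"dz":7,"rx":0,"ry":0,"rz":0},{"claw":0,"dx":0,"dy":0,"dz":3,"rx":0,"ry":0,"rz":0},{"claw":0,"dx":0,"dy":0,"dz":0,"rx":0,"ry":0,"rz":0},{"claw":0,"dx":0,"dy":0,"dz":0,"rx":0,"ry":0,"rz":0}]'
python3 -m handwheel '[{"claw":0,"dx":0,"dy":0,"dz":2,"rx":0,"ry":0,"rz":0},{"claw":0,"dx":0,"dy":0,"dz":2,"rx":0,"ry":0,"rz":0},{"claw":0,"dx":0,"dy":0,"dz":1,"rx":0,"ry":0,"rz":0},{"claw":0,"dx":0,"dy":0,"dz":0,"rx":0,"ry":0,"rz":0}]'
```

```text
time: 19.1
tool_pos: [462.8, -227.4, 101.7]
tcp_rot: [-3.141, 0.001, -2.849]
contact_force: [0.2, -0.1, -2.3]
grip_width: 49.2
time: 19.5
tool_pos: [462.4, -227.1, 96.1]
tcp_rot: [3.141, -0.0, -2.849]
contact_force: [0.1, 0.3, -2.4]
grip_width: 49.5
```

```bash
python3 -m handwheel '[{"claw":0,"dx":0,"dy":0,"dz":1.5,"rx":0,"ry":0,"rz":0},{"claw":0,"dx":0,"dy":0,"dz":1.5,"rx":0,"ry":0,"rz":0},{"claw":0,"dx":0,"dy":0,"dz":1,"rx":0,"ry":0,"rz":0},{"claw":0,"dx":0,"dy":0,"dz":0,"rx":0,"ry":0,"rz":0}]'
```

```text
time: 19.9
tool_pos: [462.3, -227.1, 92.0]
tcp_rot: [3.141, -0.0, -2.849]
contact_force: [0.3, -0.0, -1.0]
grip_width: 49.6
```

```bash
python3 -m handwheel '[{"claw":0,"dx":0,"dy":0,"dz":1,"rx":0,"ry":0,"rz":0},{"claw":0,"dx":0,"dy":0,"dz":0,"rx":0,"ry":0,"rz":0}]'; python3 -m handwheel '[{"claw":0,"dx":0,"dy":0,"dz":1,"rx":0,"ry":0,"rz":0},{"claw":0,"dx":0,"dy":0,"dz":0,"rx":0,"ry":0,"rz":0}]'
```

```text
time: 20.1
tool_pos: [462.4, -227.2, 91.1]
tcp_rot: [3.141, -0.0, -2.849]
contact_force: [0.2, -1.4, -2.3]
grip_width: 49.2
time: 20.3
tool_pos: [462.5, -227.2, 91.0]
tcp_rot: [-3.141, 0.0, -2.849]
contact_force: [-1.1, 0.8, 5.1]
grip_width: 49.4
```

```bash
python3 -m handwheel '[{"claw":0,"dx":0,"dy":0,"dz":0.4,"rx":0,"ry":0,"rz":0},{"claw":0,"dx":0,"dy":0,"dz":0,"rx":0,"ry":0,"rz":0},{"claw":0,"dx":0,"dy":0,"dz":0,"rx":0,"ry":0,"rz":0}]'
```

```text
time: 20.6
tool_pos: [462.5, -227.2, 90.9]
tcp_rot: [-3.141, 0.0, -2.849]
contact_force: [-2.9, 3.1, 8.7]
grip_width: 49.4
```

```bash
python3 -m handwheel '[{"claw":0,"dx":0,"dy":0,"dz":-1,"rx":0,"ry":0,"rz":0},{"claw":64,"dx":0,"dy":0,"dz":0,"rx":0,"ry":0,"rz":0},{"claw":64,"dx":0,"dy":0,"dz":0,"rx":0,"ry":0,"rz":0},{"claw":64,"dx":0,"dy":0,"dz":0,"rx":0,"ry":0,"rz":0},{"claw":64,"dx":0,"dy":0,"dz":0,"rx":0,"ry":0,"rz":0}]'
python3 -m handwheel '[{"claw":64,"dx":0,"dy":0,"dz":-5,"rx":0,"ry":0,"rz":0},{"claw":64,"dx":0,"dy":0,"dz":-15,"rx":0,"ry":0,"rz":0},{"claw":64,"dx":0,"dy":0,"dz":-30,"rx":0,"ry":0,"rz":0},{"claw":64,"dx":0,"dy":0,"dz":-40,"rx":0,"ry":0,"rz":0},{"claw":64,"dx":0,"dy":0,"dz":-40,"rx":0,"ry":0,"rz":0},{"claw":64,"dx":0,"dy":0,"dz":0,"rx":0,"ry":0,"rz":0},{"claw":64,"dx":-40,"dy":0,"dz":0,"rx":0,"ry":0,"rz":0},{"claw":64,"dx":-40,"dy":0,"dz":0,"rx":0,"ry":0,"rz":0},{"claw":64,"dx":0,"dy":0,"dz":0,"rx":0,"ry":0,"rz":0},{"claw":64,"dx":0,"dy":0,"dz":0,"rx":0,"ry":0,"rz":0}]'
python3 - <<'E'
from h import *
f,K,V=cam("wrist");save(f,'w7.png')
E
```

```text
time: 21.1
tool_pos: [462.5, -227.2, 90.8]
tcp_rot: [3.142, 0.0, -2.849]
contact_force: [0.5, 0.2, 0.0]
grip_width: 63.7
time: 22.1
tool_pos: [539.0, -203.6, 219.7]
tcp_rot: [3.14, -0.001, -2.848]
contact_force: [-0.1, 0.6, 0.4]
grip_width: 64.0
```

View pics/w7.png

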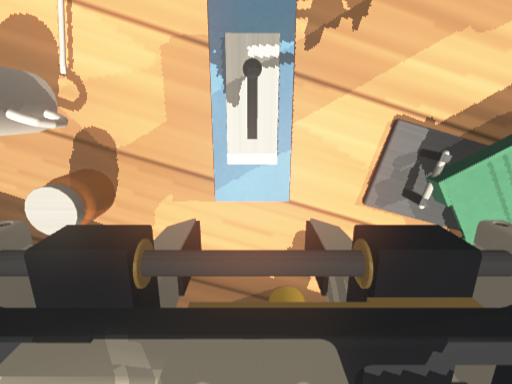

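The iron lies flat and aligned within the stone at px (226–280, 33–164). The stone's near edge is at row 201. One numeric check, then I'll hand in.

Run:
```python
from h import *
from look import warp
o=bot.get_obs();f,K,V=cam("wrist")
S=np.array([ray(K,V,*q,90)[:2] for q in((215.5,201),(291,201))]);I=np.array([ray(K,V,*q,96)[:2] for q in((226,33.5),(279,33.5),(277,164.5),(227,164.5))])
a=np.array([np.cos(.296),np.sin(.296)]);n=np.array([-a[1],a[0]])
s=S.mean(0)-100*a;i=I.mean(0)
d=(I[0]+I[1]-I[2]-I[3]);e=S[1]-S[0]
print('stone',s.round(1),np.linalg.norm(e),'iron',i.round(1),'along/across',(i-s)@a,(i-s)@n,'yaw iron',np.arctan2(-d[1],-d[0]),'edge yaw',np.arctan2(e[1],e[0])-np.pi/2)
f,K,V=cam("top");hsv=cv2.cvtColor(f,cv2.COLOR_RGB2HSV)
for c in cv2.findContours(cv2.inRange(hsv,(0,190,120),(4,255,255))[:,140:180],0,1)[0]:print('handle',cv2.minAreaRect(c)[0])
print(bot.close_job(), bot.get_obs()['time'])
```

```text
stone [ 461.7 -225.6] 81.4872108511948 iron [ 461.  -226.5] along/across -0.9912105980205731 -0.6576652437009715 yaw iron 0.28762971761604567 edge yaw 0.29155761584818674
handle (18.0, 209.5)
the job is handed in; nothing more can be done
the job is handed in; nothing more can be done
```

The iron is on the blue stone, flat and released, and I handed the job in at about 22 s of the 72 s allowed. The hand-in gives no verdict.

- **Tray:** I raised the handle in small steps. The iron slid at about 0.25 rad, stopped against the side wall, then ran into the pick-up corner at about 0.35 rad. I then let the tray down to level, and the iron stayed home.
- **Placing:** I gripped the iron across its width at the notch and turned it over the stone. I lowered it until it touched, with the upward force going from about −2.3 to +8.7 N, and only then let go.
- **Last checks:** The iron's centre is about 1 mm along and 0.7 mm across from the stone's middle. Its yaw is 0.288 against the stone's 0.292 rad, well inside the limits. The handle is back at its starting pixel position, so the tray is level. The arm is clear and feels no load, and I moved none of the bystanders that I know of, though I did not measure them again.
- **Not measured or disagreeing:** I did not measure the iron's sliding speed directly, so there is no number for the no-slam limit. The pictures put the stone's height at 76 to 84 mm, but touch gave about 90 mm, which I used. The first move call was refused for missing keys, and nothing moved.

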